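# Make up the drive kit and the feed kit for the separator

### The arm

A 7-joint arm with a two-finger parallel gripper is mounted at the origin on the work surface. World frame = base frame: x ahead of the robot, y to its left, z up, the work surface at z = 0. Lengths are in mm, angles in rad, forces in N, time in s.
With the tool pointing down it reaches from about 350 to 900 mm from the base axis. Payload 8.1 kg.
Tool frame: the origin (TCP) lies at the very end of the fingers, on their centre line; the grasp point (between the pads) lies 19 mm behind it; x points along the fingers, y is the direction in which the jaws open and shut, and the axes are right-handed (so a half turn about x gives the same grasp; the last joint's range is limited). The gripper opens to 85 mm and grips with 20 to 120 N. Pads are 22 mm wide; open, the fingers measure 114 mm over their backs; the gripper's body (76 mm by 85 mm) begins 54 mm behind the grasp point. The pads swing forward as they close: fully open they stand 13 mm farther back than shut.
Start: joints at [-1.377, 0.434, 0.025, 1.573, -0.012, 1.134, -0.075], TCP at [182.816, 597.679, 211.123] pointing down, gripper open.
Joint ranges: [-2.62, 2.62], [-0.44, 2.09], [-1.27, 1.32], [0.08, 2.57], [-1.32, 4.46], [0.12, 2], [-2.74, 2.74]. Speed limits (rad/s): [2.22, 2.22, 3.01, 3.01, 3.14, 3.14, 3.14].

### API

Orientations are given as [roll, pitch, yaw] about the fixed x, y, z axes, in that order (R = Rz(yaw) Ry(pitch) Rx(roll)).
In Python, from station import read_state, vision, workorder gives the robot as it stands.
- The arm moves only by the shell command python3 -m inch 'ROWS'. ROWS is JSON, a list of rows, each an object with "slide": the shift along the tool's x, y, z in m, a list of three; "rot": the turn, a rotation vector about the tool's x, y, z in degrees, a list of three; "jaw": the finger opening in m, from 0 to 0.0854. A call has 1 to 12 rows; each row is the pose to reach, as a shift and turn from the pose commanded when the call began, along the tool's axes at that moment; what a row does not reach only later rows make up. A row lasts 1/8 s, in which the tool goes at most 62.5 mm and 10.7 degrees, less where a joint would pass 70% of its speed; a pose out of reach is approached as far as the arm can. A call with a gripper value outside its range is refused whole. The fingers move at their own pace and stop on an object; the grip force is fixed at half the most. Time passes only in rows, so rows that repeat a pose let the fingers close. It gives the time, the measured TCP pose, the force and the opening at its end, in the units of the state.
- read_state(): the state, without advancing time (a new reading comes with each control period).
- vision.snapshot(name): name is "scene" or "top" or "wrist"; returns (picture, depth): 400x640x3 uint8, red, green, blue; 400x640 float32, mm along the optical axis (not along the pixel's ray), 0 where there is no reading.
- vision.camera_info(name): a dict with "fx", "fy", "cx", "cy" (pixels), "k1" (the pictures are not rectified: a ray, as slopes to the right and down, at radius r is drawn at 1 + k1 r^2 times it, then the intrinsics apply), "extrinsics" (4x4, takes a point from camera to world coordinates); the wrist camera has in their place "hand_eye" (4x4, takes a point from camera to tool coordinates, whose origin is the TCP and whose axes are the tool frame's). Camera axes: x right, y down, z forward; pixel columns grow to the right and rows downward; lengths in mm; the calibration is good to about 2 mm. A picture is of the moment at which its call begins: read the wrist's pose just before it. camera_info takes no time and is no camera call.
- workorder.close_job(): hands the job in, once; it reports no verdict.
The state is a dict: "time_s": time; "q": joint angles; "qd": joint speeds; "joint_efforts": joint torques, N m; "tool_pos": TCP position; "tool_rot": TCP orientation; "contact_force": force on the tool from outside, world axes, zero at the start; "torque": the same for the moment, N m; "opening": finger opening in mm.
Only numpy, scipy, OpenCV 4.12 (cv2) and the standard library are available. Lean on these libraries where they do the work, as an engineer would, in place of code of your own. Each camera call takes 0.05 s, during which the arm holds its last target. There are 200 camera calls.

### The job

Make up the two service kits for the separator. Drive kit, in the square tray: slide the gear onto the hub with its keyway on the hub's rib until it lies fully home on the tray floor, then put the spacer ring on the hub on top of the gear. Feed kit, in the oblong tray: stand the long nozzle upright in the narrow bay and lay the blank flange flat, stem up, in the wide bay; leave the short nozzle, the beaker, the bottle and the wrench where they are.

Things in the scene. Friction and masses are not known exactly. Their poses are not given: they have to be found in the camera images.
- drive_tray: Drive kit tray: fixed, 130 mm square, rim 16 mm, floor 4 mm thick. Origin: mid underside, z up. On its axis a steel hub, 23 mm dia. to 50 mm above the origin, tapering to 14 mm at 58 mm. One rib (7 mm wide, out to 17.5 mm from the axis) on its +x side (tray's x) from the floor to 20 mm, ending in a roof-shaped ridge at 23.5 mm above the origin; a dark line on the floor runs on from it.
- feed_tray: Feed kit tray: fixed, white, oblong, no hub, 190 mm along its x, 100 mm along its y, rim 16 mm high, walls and floor 4 mm thick. Origin: centre of the underside, z up. A 16 mm high cross wall at x = +20 mm parts it into a narrow bay (x +22 to +91, centre +56.5 mm) and a wide bay (x -91 to +18, centre -36.5 mm), both y -46 to +46 mm.
- gear: Steel gear, 0.4 kg, 72 mm across, disc 12 mm thick, hexagonal boss above it to 36 mm height: 44 mm across flats, which face 0, 60, 120 .. degrees from its x axis. Bore 27 mm across, with one keyway 12 mm wide, out to 19 mm from the axis, on its +x side, right through; light mark on the disc there. Origin: mid underside, z up. On the hub: 4 mm above the tray's origin; if not keyed, 20 mm higher.
- collar: Spacer ring: plain round steel ring, 40 mm outside, 27 mm bore, 26 mm high. Origin: centre of the underside, z up. About 0.12 kg. On the hub over the seated gear its underside lies 40 mm above the tray's origin.
- long_nozzle: The larger steel nozzle, 62 mm tall, standing upright: foot flange 44 mm diameter and 8 mm high, straight body 28 mm diameter from 8 to 42 mm height, then a taper to 14 mm diameter at the top. Origin: centre of the underside, z up. About 0.25 kg.
- short_nozzle: The smaller steel nozzle, 32 mm tall: foot flange 32 mm diameter and 6 mm high, body 18 mm diameter to 20 mm height, taper to 10 mm diameter. Origin: centre of the underside. It belongs to neither kit and stays where it stands.
- blank_flange: Aluminium blank flange: flat disc 58 mm diameter, 10 mm thick, with an upright round grip stem 22 mm in diameter in the middle, 38 mm total height. Origin: centre of the underside, z up (stem up). About 0.22 kg.
- beaker: Bystander: white plastic beaker, 76 mm across the rim, 60 mm high, at the far edge of the work. Origin: centre of the underside.
- wrench: Bystander: open wrench, 190 mm long, lying at the far edge of the work, roughly along the world's y. Its own x runs along its length.
- bottle: Bystander: grey plastic bottle, 48 mm diameter, 85 mm high, at the far edge of the work. Origin: centre of the underside.
There are look-alikes about, which are no part of the job. What is shaped like the long_nozzle but orange is not meant. Leave any yellow look-alike of the drive_tray alone.

How it is judged (in metres and radians):
At the end, for the whole second after the job is handed in: Gear level, on the hub (7 mm), keyed, within 4 mm of the tray floor; ring level on the hub (8 mm) on the gear, underside 36-45 mm above tray origin; long nozzle upright in the narrow bay and flange flat in the wide bay, on the floor; all at rest; short nozzle upright within 30 mm of its start (horizontal distance between gear and drive_tray below 0.007 m and z of gear in the frame of drive_tray between 0.001 and 0.008 m and angle between gear's own z axis and vertical below 0.08 rad and angle between the x axis of gear and the x axis of drive_tray, either way round below 0.35 rad and horizontal distance between collar and drive_tray below 0.008 m and z of collar in the frame of drive_tray between 0.036 and 0.045 m and angle between the z axis of collar and the z axis of drive_tray, either way round below 0.1 rad and x of long_nozzle in the frame of feed_tray between 0.022 and 0.091 m and y of long_nozzle in the frame of feed_tray between -0.046 and 0.046 m and z of long_nozzle in the frame of feed_tray between 0.001 and 0.008 m and angle between each of long_nozzle, blank_flange's own z axis and vertical below 0.1 rad and x of blank_flange in the frame of feed_tray between -0.091 and 0.018 m and y of blank_flange in the frame of feed_tray between -0.046 and 0.046 m and z of blank_flange in the frame of feed_tray between 0.001 and 0.008 m and linear speed of each of gear, collar, long_nozzle, blank_flange below 0.02 m/s and distance of short_nozzle from where it was at the start of the episode below 0.03 m and angle between short_nozzle's own z axis and vertical below 0.15 rad); the robot touches nothing.
It fails at once if the short nozzle is pushed more than 30 mm from its place (distance of short_nozzle from where it was at the start of the episode above 0.03 m).
It fails at once if the beaker is pushed more than 30 mm from its place (distance of beaker from where it was at the start of the episode above 0.03 m).
It fails at once if the wrench is pushed more than 30 mm from its place (distance of wrench from where it was at the start of the episode above 0.03 m).
It fails at once if the bottle is pushed more than 30 mm from its place (distance of bottle from where it was at the start of the episode above 0.03 m).
It also fails if it takes over 115 s, if anything falls off the work surface, if the arm or the gripper's body presses on something with over 40 N, if the wrist force passes 120 N, or if a joint passes its speed limit or range.

## Working session

There is one attempt and no reset: what is moved stays moved. The work goes in short steps, Python scripts to look and compute and a shell command to move; the robot and the scene stay as the last step left them, time stands still between calls to the robot, and variables do not carry over. Pictures are saved under pics/ and viewed, about 12 in all and at most 16, crops included, and the job is handed in when it is done.

```bash
ls; mkdir -p pics
python3 - <<'E'
from station import read_state, vision, workorder
import cv2,numpy as np
print(read_state())
for n in ("scene","top","wrist"):
    p,d=vision.snapshot(n); cv2.imwrite(f"pics/{n}0.png",p[:,:,::-1]); np.save(f"pics/{n}0.npy",d)
    print(n,vision.camera_info(n), (d>0).mean())
E
```

```text
pics
{'time_s': 0.0, 'q': array([-1.37658737,  0.43521251,  0.02498524,  1.57412894, -0.01157071,
        1.13394109, -0.07507154]), 'qd': array([ 0.00281251, -0.0016866 , -0.00013668,  0.00044012,  0.00153765,
        0.0006495 ,  0.00103149]), 'joint_efforts': array([ 8.82266413e-04, -6.70477581e+01,  1.02563594e+00, -3.16200686e+01,
        1.55832432e-02,  1.25811127e-02, -1.21757529e-05]), 'tool_pos': array([182.71204822, 597.14068455, 210.32030913]), 'tool_rot': array([-1.45915675,  1.56925075, -1.7560061 ]), 'contact_force': array([0.26686073, 0.59332165, 0.54741551]), 'torque': array([ 0.0364502 , -0.01146293, -0.04433894]), 'opening': 85.11118432893858}
scene {'fx': 491.34902149909647, 'fy': 491.34902149909647, 'cx': 328.36412246568835, 'cy': 202.52929743435647, 'k1': 0.036404937418587975, 'extrinsics': array([[ 2.87920908e-01,  7.24931693e-01, -6.25760011e-01,
         1.15174320e+03],
       [ 9.57587218e-01, -2.25664859e-01,  1.79170563e-01,
        -1.49713115e+02],
       [-1.13256247e-02, -6.50806739e-01, -7.59158955e-01,
         7.52111005e+02],
       [ 0.00000000e+
[... 389 characters left out ...]
5510e+00],
       [ 1.48088629e-02, -1.03621097e-01, -9.94506594e-01,
         8.36892631e+02],
       [ 0.00000000e+00,  0.00000000e+00,  0.00000000e+00,
         1.00000000e+00]])} 0.99589453125
wrist {'fx': 292.2716706889079, 'fy': 292.2716706889079, 'cx': 322.00210485477436, 'cy': 201.12368242061973, 'k1': -0.03651165100332211, 'hand_eye': array([[-5.95134984e-04, -2.69418289e-01,  9.63023069e-01,
        -1.61874812e+02],
       [ 9.99999623e-01,  4.47861461e-04,  7.43281082e-04,
        -8.59721060e-02],
       [-6.31554436e-04,  9.63023149e-01,  2.69417921e-01,
        -6.91580357e+01],
       [ 0.00000000e+00,  0.00000000e+00,  0.00000000e+00,
         1.00000000e+00]])} 0.9960078125
```

View pics/top0.png

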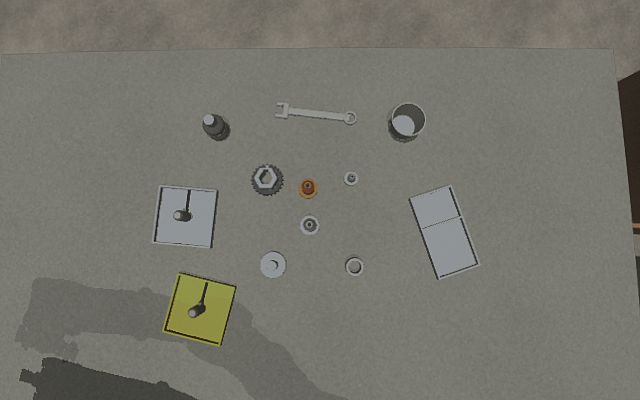

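View pics/scene0.png

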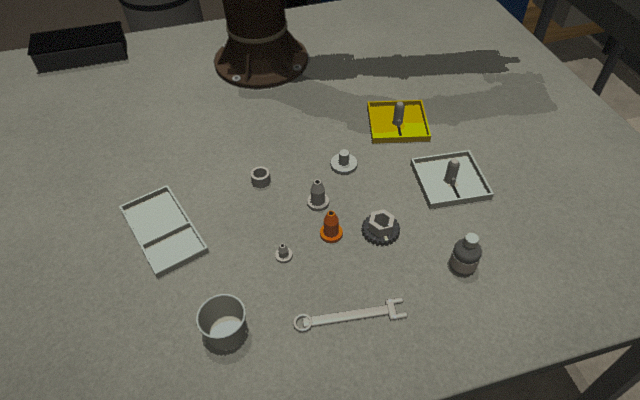

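The top view shows (col,row): white drive tray (186,216) and its yellow look-alike (200,310); gear (267,180); grey long nozzle (309,226), with the orange look-alike at (308,188) and the short nozzle at (351,178); flange (273,265); collar (355,267); feed tray (444,232). The bystanders are the bottle (215,126), wrench (316,114) and beaker (407,121). The scene view agrees.

Next I'll set up helpers and take coarse positions from both views.

```bash
cat > h.py <<'E'
import numpy as np, cv2
from scipy.spatial.transform import Rotation as Ro
from station import read_state, vision
def T_tool(s):
    T=np.eye(4); T[:3,:3]=Ro.from_euler('xyz',s['tool_rot']).as_matrix(); T[:3,3]=s['tool_pos']; return T
def snap(name,fn=None):
    s=read_state(); p,d=vision.snapshot(name); c=vision.camera_info(name)
    E=T_tool(s)@c['hand_eye'] if name=='wrist' else c['extrinsics']
    if fn: cv2.imwrite('pics/'+fn,p[:,:,::-1])
    return p,d,c,E
def rays(c,E,uv):
    uv=np.atleast_2d(np.asarray(uv,float)); K=np.array([[c['fx'],0,c['cx']],[0,c['fy'],c['cy']],[0,0,1]])
    x=cv2.undistortPoints(uv[:,None],K,np.array([c['k1'],0,0,0.]))[:,0]
    return E[:3,3],np.c_[x,np.ones(len(x))],np.c_[x,np.ones(len(x))]@E[:3,:3].T
def cast(c,E,uv,z):
    o,_,r=rays(c,E,uv); return o+r*((z-o[2])/r[:,2])[:,None]
def cloud(d,c,E):
    v,u=np.mgrid[0:d.shape[0],0:d.shape[1]]; o,_,r=rays(c,E,np.c_[u.ravel(),v.ravel()])
    return (o+r*d.ravel()[:,None]).reshape(*d.shape,3)
def proj(c,E,P):
    K=np.array([[c['fx'],0,c['cx']],[0,c['fy'],c['cy']],[0,0,1]]); I=np.linalg.inv(E)
    return cv2.projectPoints(np.atleast_2d(P).astype(float),cv2.Rodrigues(I[:3,:3])[0],I[:3,3],K,np.array([c['k1'],0,0,0.]))[0][:,0]
def tri(v1,v2):
    (c1,E1,u1),(c2,E2,u2)=v1,v2
    o1,_,r1=rays(c1,E1,u1);o2,_,r2=rays(c2,E2,u2);r1,r2=r1[0],r2[0]
    A=np.c_[r1,-r2]; t=np.linalg.lstsq(A,o2-o1,rcond=None)[0]; a=o1+t[0]*r1;b=o2+t[1]*r2
    return (a+b)/2,np.linalg.norm(a-b)
def togo(P,yaw=None):
    "slide to bring TCP to world P in present tool axes; yaw = wanted jaw-axis angle(deg) mod 180"
    s=read_state();T=T_tool(s);sl=T[:3,:3].T@(np.asarray(P)-T[:3,3])
    j=np.degrees(np.arctan2(T[1,1],T[0,1])); print('TCP',s['tool_pos'].round(1),'jaw axis deg',j.round(1),'slide mm',sl.round(1),'tilt axis',T[:3,0].round(3))
    if yaw is not None: print('rot about tool x', ((-(yaw-j)+90)%180-90).round(1))
E
python3 - <<'E'
from h import *
st=dict(top=(vision.camera_info('top'),np.load('pics/top0.npy')),scene=(vision.camera_info('scene'),np.load('pics/scene0.npy')))
pix=dict(gear=((267,178),(382,217)),long=((309,225),(317,182)),orange=((308,187),(331,212)),short=((351,178),(283,246)),flange=((273,265),(344,152)),collar=((355,266),(260,171)),hub=((180,215),(453,161)),yhub=((194,313),(399,104)))
for k,(a,b) in pix.items():
    print(k,*[x.round(0) if hasattr(x,'round') else x for x in tri((st['top'][0],st['top'][0]['extrinsics'],a),(st['scene'][0],st['scene'][0]['extrinsics'],b))])
c,d=st['top'];P=cloud(d,c,c['extrinsics'])
print('table z',np.median(P[100:300,100:500,2]))
for n,L in dict(feed=[(410,198),(451,186),(479,264),(439,278)],drive=[(160,186),(217,189),(212,247),(153,243)],line=[(187,190),(186,206)],beaker=[(407,122)],bottle=[(209,120)],wrench=[(282,110),(350,118)]).items():
    print(n,cast(c,c['extrinsics'],L,16)[:,:2].round(0).tolist())
togo([500,0,300],0)
E
```

```text
gear [629.  99.  42.] 7.0
long [525.   7.  60.] 2.0
orange [606.   9.  62.] 4.0
short [629. -87.  27.] 1.0
flange [443.  86.  42.] 6.0
collar [437. -90.  34.] 3.0
hub [550. 279.  59.] 5.0
yhub [348. 247.  57.] 4.0
table z 1.1179800143868306
feed [[584.0, -221.0], [610.0, -315.0], [435.0, -370.0], [406.0, -279.0]]
drive [[618.0, 339.0], [609.0, 211.0], [481.0, 220.0], [491.0, 351.0]]
line [[608.0, 278.0], [572.0, 279.0]]
beaker [[759.0, -221.0]]
bottle [[768.0, 232.0]]
wrench [[790.0, 65.0], [770.0, -90.0]]
TCP [182.7 597.3 210.5] jaw axis deg 73.0 slide mm [ -88.9 -478.4  478.1] tilt axis [-0.    -0.001 -1.   ]
rot about tool x 73.0
```

```bash
python3 -m inch '[{"slide":[0.04,-0.35,0.559],"rot":[64,0,0],"jaw":0.0854},{"slide":[0.04,-0.35,0.559],"rot":[64,0,0],"jaw":0.0854},{"slide":[0.04,-0.35,0.559],"rot":[64,0,0],"jaw":0.0854},{"slide":[0.04,-0.35,0.559],"rot":[64,0,0],"jaw":0.0854},{"slide":[0.04,-0.35,0.559],"rot":[64,0,0],"jaw":0.0854},{"slide":[0.04,-0.35,0.559],"rot":[64,0,0],"jaw":0.0854},{"slide":[0.04,-0.35,0.559],"rot":[64,0,0],"jaw":0.0854},{"slide":[0.04,-0.35,0.559],"rot":[64,0,0],"jaw":0.0854},{"slide":[0.04,-0.35,0.559],"rot":[64,0,0],"jaw":0.0854},{"slide":[0.04,-0.35,0.559],"rot":[64,0,0],"jaw":0.0854},{"slide":[0.04,-0.35,0.559],"rot":[64,0,0],"jaw":0.0854},{"slide":[0.04,-0.35,0.559],"rot":[64,0,0],"jaw":0.0854}]'
python3 - <<'E'
from h import *
togo([629,99,150])
p,d,c,E=snap('wrist','w1.png'); np.savez('pics/w1.npz',p=p,d=d,E=E)
E
```

```text
time_s: 1.65
tool_pos: [616.2, 95.5, 170.6]
tool_rot: [-0.108, 1.569, -1.527]
contact_force: [0.7, 0.8, -0.2]
opening: 85.3
TCP [616.2  95.5 170.6] jaw axis deg 8.7 slide mm [20.6 13.1 -1.6] tilt axis [ 0.    -0.002 -1.   ]
```

View pics/w1.png

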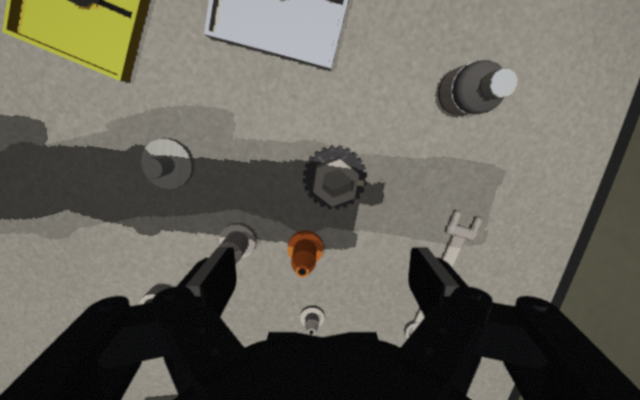

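The wrist view is as expected: gear at (335,180) in shadow with its light mark at about (338,160), orange nozzle (305,250), grey long nozzle (238,240), bottle (480,90). I'll analyse the gear in this frame and enlarge a crop.

Run:
```python
from h import *
z=np.load('pics/w1.npz');p,d,E=z['p'],z['d'],z['E'];c=vision.camera_info('wrist')
P=cloud(d,c,E)
s=np.s_[135:225,290:390];Q=P[s]
print('z hist',np.histogram(Q[...,2],bins=range(-10,60,4)))
t=Q[...,2]
top=((t>26)).astype(np.uint8); disc=((t>6)&(t<22)).astype(np.uint8)
for n,m in(('top',top),('any',((t>6)).astype(np.uint8))):
    cs,_=cv2.findContours(m,0,2);k=max(cs,key=cv2.contourArea)
    zz=np.median(t[m>0]);W=cast(c,E,k[:,0]+np.array([290,135]),zz)[:,:2].astype(np.float32)
    print(n,zz,cv2.minEnclosingCircle(W),cv2.minAreaRect(W))
im=cv2.resize(p[s][:,:,::-1],None,fx=6,fy=6,interpolation=cv2.INTER_CUBIC)
im=np.clip(im.astype(float)*1.8,0,255).astype(np.uint8);cv2.imwrite('pics/w1c.png',im)
```

```text
z hist (array([   0,  364, 5990,   54,  204, 1219,   44,   48,   51,   44,  102,
        843,    0,    0,    0,    0,    0]), array([-10,  -6,  -2,   2,   6,  10,  14,  18,  22,  26,  30,  34,  38,
        42,  46,  50,  54,  58]))
top 35.07994681648094 ((628.25732421875, 102.17525482177734), 25.150169372558594) ((628.59765625, 102.18000793457031), (50.28378677368164, 43.0252571105957), 89.7741928100586)
any 12.167254285784225 ((627.6211547851562, 102.44268035888672), 36.34708786010742) ((628.4656982421875, 102.35069274902344), (70.49340057373047, 70.71255493164062), 67.24944305419922)
```

View pics/w1c.png

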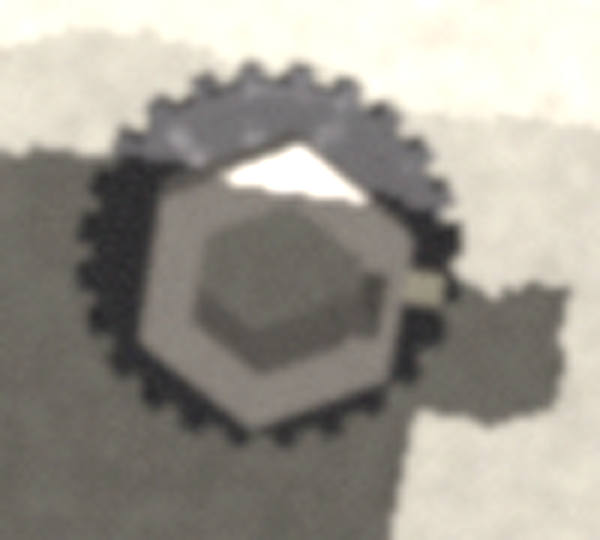

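The crop shows the hexagonal boss, with the light mark on the disc at crop (425,288), i.e. image (361,183), beside a flat. Next I'll compute the gear yaw, and the hub and tray axis from the top view.

Run:
```python
from h import *
z=np.load('pics/w1.npz');p,d,E=z['p'],z['d'],z['E'];c=vision.camera_info('wrist')
m=cast(c,E,[(360.8,183)],12)[0];print('mark',m, np.degrees(np.arctan2(m[1]-102.3,m[0]-628.4)))
P=cloud(d,c,E);t=P[...,2]
# hex edges: fit by projecting hull of top
m=(t>31).astype(np.uint8);m[:,:290]=0;m[:,390:]=0;m[:135]=0;m[225:]=0
cs,_=cv2.findContours(m,0,2);k=max(cs,key=cv2.contourArea);W=cast(c,E,k[:,0],35)[:,:2]
a=np.radians(np.arange(0,60,.5));w=[sum(np.ptp(W@[np.cos(x+o),np.sin(x+o)]) for o in(0,np.pi/3,2*np.pi/3)) for x in a]
print('flat normal (mod 60)',np.degrees(a[np.argmin(w)]),min(w)/3)
# drive tray: rim points from top cam
for n in('top','scene'):
    c=vision.camera_info(n);E=c['extrinsics'];P=cloud(np.load(f'pics/{n}0.npy'),c,E);t=P[...,2]
    b=(abs(P[...,0]-550)<85)&(abs(P[...,1]-280)<85)
    print(n,'zmax hub',np.percentile(t[b],99.9))
    W=P[b&(t>9)&(t<22)][:,:2].astype(np.float32);print(' rim rect',cv2.minAreaRect(W))
    W=P[b&(t>30)];print(' hub top mean',W[W[:,2]>52].mean(0),'body',len(W),W.mean(0))
togo([628.4,102.3,100],0)
```

```text
mark [658.42586152 101.74797635  12.        ] -1.0532607897747688
flat normal (mod 60) 59.5 43.892517817569285
top zmax hub 59.43032889556744
 rim rect ((550.1137084960938, 283.9595031738281), (133.716796875, 130.72462463378906), 84.39872741699219)
 hub top mean [549.71543901 282.422024    56.61400638] body 127 [549.66109826 280.39514343  51.56510266]
scene zmax hub 60.88224598630608
 rim rect ((550.6217041015625, 285.14752197265625), (132.8992156982422, 134.9424285888672), 83.69053649902344)
 hub top mean [552.84192386 281.74837251  56.80698177] body 165 [554.99268694 280.81807527  48.09218163]
TCP [615.2  98.  170.6] jaw axis deg 8.8 slide mm [70.6 13.8 -2.2] tilt axis [-0.001 -0.001 -1.   ]
rot about tool x 8.8
```

```bash
python3 -m inch '[{"slide":[0.06,0.0138,-0.0022],"rot":[9.3,0,0],"jaw":0.0854},{"slide":[0.10,0.0138,-0.0022],"rot":[9.3,0,0],"jaw":0.0854},{"slide":[0.13,0.0138,-0.0022],"rot":[9.3,0,0],"jaw":0.0854},{"slide":[0.15,0.0138,-0.0022],"rot":[9.3,0,0],"jaw":0.07},{"slide":[0.1555,0.0138,-0.0022],"rot":[9.3,0,0],"jaw":0.06},{"slide":[0.1555,0.0138,-0.0022],"rot":[9.3,0,0],"jaw":0.052},{"slide":[0.1555,0.0138,-0.0022],"rot":[9.3,0,0],"jaw":0.052}]'
python3 -c "
from h import *
togo([628.4,102.3,15],0)"
```

```text
time_s: 2.58
tool_pos: [629.1, 104.0, 16.9]
tool_rot: [1.877, 1.569, 0.301]
contact_force: [-0.1, 0.3, 0.2]
opening: 52.0
TCP [629.1 104.   16.9] jaw axis deg -0.3 slide mm [ 1.9 -0.7  1.7] tilt axis [ 0.002  0.001 -1.   ]
rot about tool x -0.3
```

```bash
python3 -m inch '[{"slide":[0.001,0,0.001],"rot":[0,0,0],"jaw":0.04},{"slide":[0.001,0,0.001],"rot":[0,0,0],"jaw":0.02},{"slide":[0.001,0,0.001],"rot":[0,0,0],"jaw":0.02},{"slide":[0.001,0,0.001],"rot":[0,0,0],"jaw":0.02},{"slide":[0.001,0,0.001],"rot":[0,0,0],"jaw":0.02}]' && python3 -m inch '[{"slide":[-0.02,0,0],"rot":[0,0,0],"jaw":0.02},{"slide":[-0.07,0,0],"rot":[0,0,0],"jaw":0.02},{"slide":[-0.12,0,0],"rot":[0,0,0],"jaw":0.02},{"slide":[-0.12,0,0],"rot":[0,0,0],"jaw":0.02}]'
python3 -c "
from h import *
togo([550,240,137],-6)"
```

```text
time_s: 3.2
tool_pos: [628.5, 102.8, 16.0]
tool_rot: [2.337, 1.57, 0.761]
contact_force: [-4.5, -0.3, 11.3]
opening: 20.5
time_s: 3.7
tool_pos: [631.5, 102.8, 140.3]
tool_rot: [1.803, 1.562, 0.226]
contact_force: [0.7, 0.5, -0.2]
opening: 20.0
TCP [631.5 102.8 140.3] jaw axis deg -0.3 slide mm [   2.8  -82.3 -136.8] tilt axis [ 0.009  0.002 -1.   ]
rot about tool x 5.7
```

The jaws closed to 20 mm, so the grasp missed. I'll look.

Run:
```python
from h import *
p,d,c,E=snap('wrist','w2.png');p2,d2,c2,E2=snap('scene')
P=cloud(d2,c2,E2);t=P[...,2]
b=(abs(P[...,0]-628)<60)&(abs(P[...,1]-102)<55)&(t>30)&(t<45)
print(b.sum(),P[b].mean(0))
cv2.imwrite('pics/s2.png',cv2.resize(p2[100:300,240:540,::-1],None,fx=2,fy=2))
cv2.imwrite('pics/s2w.png',np.hstack([cv2.resize(p2[100:300,270:470,::-1],(400,400)),p[:,120:520,::-1]]))
```

```text
315 [631.77583393 100.65188922  36.44049538]
```

View pics/s2w.png

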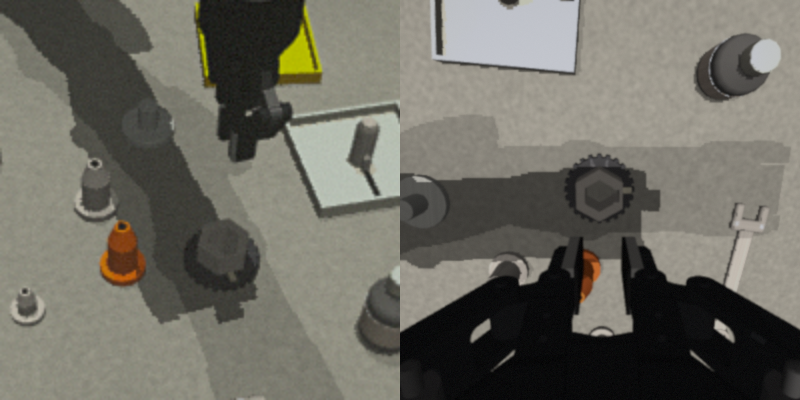

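Run:
```python
from h import *
s=read_state();p,d,c,E=snap('wrist')
T=np.linalg.inv(T_tool(s)); P=cloud(d,c,E); Q=P@T[:3,:3].T+T[:3,3]
print(s['tool_pos'],s['opening'])
b=(abs(Q[...,2])<14)&(Q[...,0]<30)&(Q[...,0]>-120)&(abs(Q[...,1])<60)
q=Q[b];
for lo in range(-100,10,8):
    w=q[(q[:,0]>=lo)&(q[:,0]<lo+8)]
    L=w[w[:,1]<0];R=w[w[:,1]>0]
    if len(w): print(lo,len(w),'y L',np.percentile(L[:,1],[5,95]).round(1) if len(L) else'', 'R',np.percentile(R[:,1],[5,95]).round(1) if len(R) else '')
v=np.mgrid[0:400,0:640]; tip=b&(Q[...,0]>-12); print('tip px',v[1][tip].min() if tip.any() else None)
t=P[...,2];m=(t>31)&(t<40)&(abs(P[...,0]-628)<45)&(abs(P[...,1]-102)<45);print('gear top',P[m].min(0).round(1),P[m].max(0).round(1),m.sum())
```

```text
[628.66821583 102.92984455 135.96846942] 19.85114077117315
-100 6772 y L [-55.1  -3.4] R [ 3.1 53.8]
-92 3787 y L [-51.7 -37.8] R [36.3 49.9]
-84 3833 y L [-46.9 -22.2] R [20.4 45.4]
-76 4435 y L [-43.2 -14.5] R [13.  41.7]
-68 1370 y L [-35.6 -12.3] R [10.7 34.3]
-60 863 y L [-17.  -10.6] R [ 9.  15.7]
-52 538 y L [-23.2 -10.5] R [ 9.  21.8]
-44 507 y L [-23.5 -10.5] R [ 9.  21.7]
-36 449 y L [-23.2 -10.5] R [ 9.  21.8]
-28 211 y L [-20.9 -10.5] R [ 8.9 19.6]
tip px None
gear top [607.2  77.2  31. ] [650.2 127.2  37.3] 1130
```

The finger points in the wrist depth end about 20 mm behind the reported TCP, so the tips are shorter than stated. I'll measure the tips precisely at two openings.

```bash
cat > tip.py <<'E'
from h import *
s=read_state();p,d,c,E=snap('wrist')
T=np.linalg.inv(T_tool(s)); P=cloud(d,c,E); Q=P@T[:3,:3].T+T[:3,3]
b=(abs(Q[...,2])<16)&(Q[...,0]<30)&(Q[...,0]>-45)&(abs(Q[...,1])<60)
q=Q[b]; print('opening',s['opening'],'tip x',np.sort(q[:,0])[-12:].round(1),'z range',q[:,2].min().round(1),q[:,2].max().round(1))
E
python3 tip.py; python3 -m inch '[{"slide":[0,0,0],"rot":[0,0,0],"jaw":0.044},{"slide":[0,0,0],"rot":[0,0,0],"jaw":0.044},{"slide":[0,0,0],"rot":[0,0,0],"jaw":0.044}]' ;python3 tip.py;python3 -m inch '[{"slide":[0,0,0],"rot":[0,0,0],"jaw":0.06},{"slide":[0,0,0],"rot":[0,0,0],"jaw":0.06}]'; python3 tip.py; python3 -c "
from h import *
togo([628.6,102.2,15],-0.5)"
```

```text
opening 19.986433221163736 tip x [-23.  -22.9 -22.8 -22.7 -22.6 -22.6 -22.6 -22.5 -22.4 -21.8 -21.6 -21.2] z range -11.8 11.0
time_s: 4.28
tool_pos: [628.1, 102.7, 134.2]
tool_rot: [-1.163, 1.57, -2.74]
contact_force: [0.5, 0.1, -0.1]
opening: 44.0
opening 43.97180419974772 tip x [-21.7 -21.6 -21.5 -21.5 -21.5 -21.4 -21.4 -21.3 -21.2 -21.2 -21.1 -20.5] z range -12.1 11.0
time_s: 4.58
tool_pos: [628.3, 102.8, 134.6]
tool_rot: [2.054, 1.571, 0.477]
contact_force: [-0.5, 0.3, -1.0]
opening: 60.0
opening 59.96879281008572 tip x [-24.8 -24.8 -24.8 -24.7 -24.6 -24.5 -24.5 -24.2 -24.1 -24.  -24.  -23.3] z range -12.2 11.2
TCP [628.3 102.8 134.6] jaw axis deg -0.3 slide mm [119.6   0.3   0.6] tilt axis [ 0.  0. -1.]
rot about tool x 0.2
```

```bash
python3 -m inch '[{"slide":[0.06,0.0,0.0],"rot":[0,0,0],"jaw":0.06},{"slide":[0.10,0,0],"rot":[0,0,0],"jaw":0.055},{"slide":[0.12,0,0],"rot":[0,0,0],"jaw":0.052},{"slide":[0.125,0,0],"rot":[0,0,0],"jaw":0.052},{"slide":[0.125,0,0],"rot":[0,0,0],"jaw":0.052}]' && python3 -m inch '[{"slide":[0.003,0,0.0],"rot":[0,0,0],"jaw":0.052},{"slide":[0.006,0,0],"rot":[0,0,0],"jaw":0.052},{"slide":[0.006,0,0],"rot":[0,0,0],"jaw":0.052}]'
python3 tip.py
python3 - <<'E'
from h import *
p,d,c,E=snap('wrist','w3.png');cv2.imwrite('pics/w3c.png',cv2.resize(p[100:330,200:500,::-1],None,fx=2,fy=2))
E
```

```text
time_s: 5.25
tool_pos: [629.2, 102.8, 10.7]
tool_rot: [1.741, 1.569, 0.164]
contact_force: [0.5, -0.5, 0.5]
opening: 51.4
time_s: 5.62
tool_pos: [628.3, 102.9, 3.8]
tool_rot: [2.164, 1.571, 0.588]
contact_force: [-0.2, 0.2, 0.6]
opening: 51.9
opening 51.9221478739702 tip x [6.4 6.4 6.4 6.4 6.5 6.5 6.5 6.5 6.5 6.5 6.6 6.8] z range -16.0 16.0
```

View pics/w3c.png

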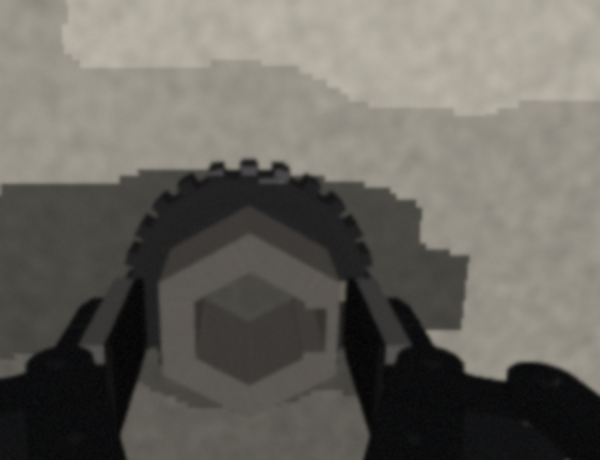

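The open fingers straddle the boss at TCP z=4 without touching the disc, which confirms the short tips. I'll go 7 mm lower, close and lift.

```bash
python3 -m inch '[{"slide":[0.003,0,0.0],"rot":[0,0,0],"jaw":0.052},{"slide":[0.007,0,0],"rot":[0,0,0],"jaw":0.052},{"slide":[0.007,0,0],"rot":[0,0,0],"jaw":0.052}]' && python3 -m inch '[{"slide":[0.0,0,0.0],"rot":[0,0,0],"jaw":0.03},{"slide":[0.0,0,0],"rot":[0,0,0],"jaw":0.03},{"slide":[0.0,0,0],"rot":[0,0,0],"jaw":0.03},{"slide":[0,0,0],"rot":[0,0,0],"jaw":0.03}]'
```

```text
time_s: 6.1
tool_pos: [627.9, 102.7, -3.9]
tool_rot: [-1.37, 1.57, -2.946]
contact_force: [-0.8, -0.9, 0.6]
opening: 51.9
time_s: 6.6
tool_pos: [628.6, 102.7, -3.1]
tool_rot: [1.635, 1.57, 0.059]
contact_force: [0.6, 0.1, 3.6]
opening: 42.6
```

```bash
python3 -m inch '[{"slide":[-0.03,0,0.0],"rot":[0,0,0],"jaw":0.03},{"slide":[-0.08,0,0],"rot":[0,0,0],"jaw":0.03},{"slide":[-0.11,0,0],"rot":[0,0,0],"jaw":0.03},{"slide":[-0.11,-0.03,-0.05],"rot":[5.5,0,0],"jaw":0.03},{"slide":[-0.11,-0.06,-0.09],"rot":[5.5,0,0],"jaw":0.03},{"slide":[-0.11,-0.0785,-0.112],"rot":[5.5,0,0],"jaw":0.03},{"slide":[-0.11,-0.0785,-0.112],"rot":[5.5,0,0],"jaw":0.03},{"slide":[-0.11,-0.0785,-0.112],"rot":[5.5,0,0],"jaw":0.03},{"slide":[-0.11,-0.0785,-0.112],"rot":[5.5,0,0],"jaw":0.03}]'
python3 - <<'E'
from h import *
togo([550,282,100],-6)
p,d,c,E=snap('wrist','w4.png');np.savez('pics/w4.npz',p=p,d=d,E=E)
P=cloud(d,c,E);t=P[...,2]
b=(abs(P[...,0]-550)<85)&(abs(P[...,1]-283)<85)
W=P[b&(t>12)&(t<20)];print('rim',len(W),W[:,:2].min(0),W[:,:2].max(0))
W=P[b&(P[...,1]>262)&(t>40)&(abs(P[...,0]-550)<25)&(abs(P[...,1]-282)<20)];print('hub z',np.percentile(W[:,2],[5,50,98]),W[W[:,2]>W[:,2].max()-3].mean(0))
W=P[b&(t>2)&(t<6)];print('floor z',np.median(W[:,2]))
E
```

```text
time_s: 7.72
tool_pos: [550.8, 213.8, 106.4]
tool_rot: [-0.064, 1.57, -1.738]
contact_force: [-0.1, -0.1, -4.7]
opening: 42.3
TCP [550.8 213.8 106.4] jaw axis deg -5.9 slide mm [  6.3  -7.8 -67.8] tilt axis [-0.    -0.001 -1.   ]
rot about tool x 0.1
rim 3371 [477.57191776 213.84386361] [619.27800465 356.18210674]
hub z [ 50.34280969 268.18238119 268.18238119] [557.11438495 282.08648068 268.18238119]
floor z 3.151080632312329
```

View pics/w4.png

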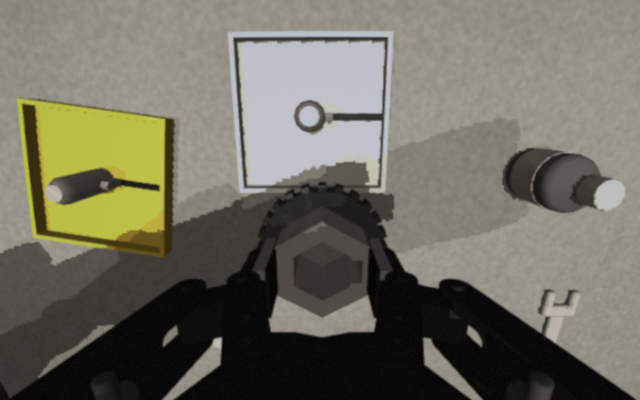

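The wrist camera stands above the hub, at pixel (310,116), with the rib and line running right to (381,117). The held gear is at (322,260) with its keyway to the right. I'll measure both in the same frame.

Run:
```python
from h import *
z=np.load('pics/w4.npz');p,d,E=z['p'],z['d'],z['E'];c=vision.camera_info('wrist')
P=cloud(d,c,E);t=P[...,2];ok=d>0
def sub(u0,v0,u1,v1): m=np.zeros_like(ok);m[v0:v1,u0:u1]=1;return m&ok
h=sub(285,90,345,140)
W=P[h&(t>30)];print('hub z',np.percentile(W[:,2],[2,50,98]).round(1))
for lo in(40,54,56):
    W=P[h&(t>lo)];print(lo,len(W),cv2.minEnclosingCircle(W[:,:2].astype(np.float32)))
W=P[h&(t>10)&(t<30)];print('rib',len(W),W.mean(0).round(1) if len(W) else '')
r=sub(215,25,405,200)&(t>12)&(t<20)
W=P[r][:,:2].astype(np.float32);print('rim',cv2.minAreaRect(W))
# dark line
g=p.mean(2);m=sub(332,105,381,128)&(g<90);v,u=np.nonzero(m);L=cast(c,E,np.c_[u,v],4)[:,:2]
f=cv2.fitLine(L.astype(np.float32),2,0,.01,.01).ravel();print('line',np.degrees(np.arctan2(f[1],f[0])),f[2:],len(u))
# gear
m=sub(240,180,400,330);W=P[m];T=np.linalg.inv(E);
m2=m&(t>130)&(t<155)&(abs(P[...,0]-551)<22)&(abs(P[...,1]-214)<28)
W=P[m2];print('boss z',np.median(W[:,2]),'n',len(W),W.min(0),W.max(0))
k=max(cv2.findContours(m2.astype(np.uint8),0,2)[0],key=cv2.contourArea);zz=np.median(W[:,2])
C=P[k[:,0,1],k[:,0,0],:2];print('boss circle',cv2.minEnclosingCircle(C.astype(np.float32)))
for uv in[(322,260),(350,270),(388,245)]: print(uv,P[uv[1],uv[0]])
```

```text
hub z [49.2 55.6 58.2]
40 781 ((548.4425048828125, 285.2397155761719), 11.418344497680664)
54 484 ((548.627197265625, 284.9107971191406), 9.192745208740234)
56 347 ((548.4037475585938, 285.89947509765625), 8.294159889221191)
rib 65 [561.9 284.2  20.7]
rim ((547.9698486328125, 285.4981994628906), (130.71783447265625, 130.91529846191406), 83.98253631591797)
line -5.7672563 [587.1404  281.46155] 288
boss z 144.17664172783068 n 6063 [529.00892991 187.95848169 130.00239084] [572.99244217 238.32914193 154.93021199]
boss circle ((549.8600463867188, 213.19313049316406), 25.184574127197266)
(322, 260) [542.88412144 145.29714738  -0.83681722]
(350, 270) [563.78561583 205.69244786 132.10275315]
(388, 245) [610.30676282 154.81599277  -1.01828758]
```

```bash
python3 -m inch '[{"slide":[0,-0.005,-0.036],"rot":[0,0,0],"jaw":0.03},{"slide":[0,-0.0091,-0.0715],"rot":[0,0,0],"jaw":0.03},{"slide":[0,-0.0091,-0.0715],"rot":[0,0,0],"jaw":0.03},{"slide":[0.02,-0.0091,-0.0715],"rot":[0,0,0],"jaw":0.03},{"slide":[0.042,-0.0091,-0.0715],"rot":[0,0,0],"jaw":0.03},{"slide":[0.042,-0.0091,-0.0715],"rot":[0,0,0],"jaw":0.03},{"slide":[0.042,-0.0091,-0.0715],"rot":[0,0,0],"jaw":0.03}]'
python3 - <<'E'
from h import *
togo([548.4,285.4,50],-6)
p,d,c,E=snap('wrist','w5.png');np.savez('pics/w5.npz',p=p,d=d,E=E)
cv2.imwrite('pics/w5c.png',cv2.resize(p[160:350,220:420,::-1],None,fx=3,fy=3,interpolation=cv2.INTER_CUBIC))
E
```

```text
time_s: 8.65
tool_pos: [549.3, 286.7, 65.3]
tool_rot: [1.757, 1.57, 0.084]
contact_force: [0.9, -0.0, -4.1]
opening: 42.2
TCP [549.3 286.7  65.3] jaw axis deg -5.9 slide mm [15.3 -0.8  1.4] tilt axis [ 0.001  0.    -1.   ]
rot about tool x 0.1
```

View pics/w5c.png

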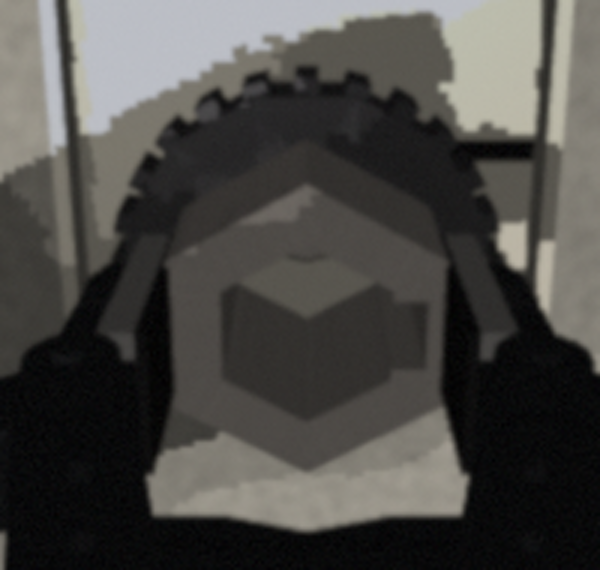

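The gear is square to the tray and the keyway points along the line; the hub is hidden inside the bore. I'll descend in small steps and watch the force.

```bash
python3 -m inch '[{"slide":[0.006,-0.0008,0.001],"rot":[0,0,0],"jaw":0.03},{"slide":[0.012,-0.0008,0.001],"rot":[0,0,0],"jaw":0.03},{"slide":[0.012,-0.0008,0.001],"rot":[0,0,0],"jaw":0.03}]';  python3 -m inch '[{"slide":[0.003,0,0],"rot":[0,0,0],"jaw":0.03},{"slide":[0.006,0,0],"rot":[0,0,0],"jaw":0.03},{"slide":[0.009,0,0],"rot":[0,0,0],"jaw":0.03},{"slide":[0.009,0,0],"rot":[0,0,0],"jaw":0.03}]'
```

```text
time_s: 9.07
tool_pos: [547.2, 286.2, 52.0]
tool_rot: [-1.002, 1.57, -2.674]
contact_force: [-0.5, -0.1, -5.2]
opening: 42.5
time_s: 9.57
tool_pos: [547.4, 286.3, 43.3]
tool_rot: [-0.98, 1.57, -2.652]
contact_force: [0.3, -0.3, -5.0]
opening: 42.4
```

```bash
python3 -m inch '[{"slide":[0.006,0,0],"rot":[0,0,0],"jaw":0.03},{"slide":[0.012,0,0],"rot":[0,0,0],"jaw":0.03},{"slide":[0.018,0,0],"rot":[0,0,0],"jaw":0.03},{"slide":[0.018,0,0],"rot":[0,0,0],"jaw":0.03}]';  python3 -m inch '[{"slide":[0.003,0,0],"rot":[0,0,0],"jaw":0.03},{"slide":[0.006,0,0],"rot":[0,0,0],"jaw":0.03},{"slide":[0.009,0,0],"rot":[0,0,0],"jaw":0.03},{"slide":[0.009,0,0],"rot":[0,0,0],"jaw":0.03}]'
```

```text
time_s: 10.07
tool_pos: [547.2, 286.1, 24.9]
tool_rot: [-0.9, 1.57, -2.572]
contact_force: [0.1, -0.6, -4.4]
opening: 42.6
time_s: 10.58
tool_pos: [547.7, 286.3, 16.4]
tool_rot: [0.641, 1.571, -1.032]
contact_force: [-0.2, -0.2, -5.8]
opening: 42.7
```

```bash
python3 -m inch '[{"slide":[0.003,0,0],"rot":[0,0,0],"jaw":0.03},{"slide":[0.006,0,0],"rot":[0,0,0],"jaw":0.03},{"slide":[0.008,0,0],"rot":[0,0,0],"jaw":0.03},{"slide":[0.008,0,0],"rot":[0,0,0],"jaw":0.03}]';  python3 -m inch '[{"slide":[0.003,0,0],"rot":[0,0,0],"jaw":0.03},{"slide":[0.006,0,0],"rot":[0,0,0],"jaw":0.03},{"slide":[0.006,0,0],"rot":[0,0,0],"jaw":0.03}]'
```

```text
time_s: 11.08
tool_pos: [547.7, 286.3, 8.4]
tool_rot: [0.364, 1.571, -1.309]
contact_force: [0.3, -0.0, -6.0]
opening: 42.5
time_s: 11.45
tool_pos: [547.7, 286.3, 2.4]
tool_rot: [0.395, 1.571, -1.277]
contact_force: [0.9, 0.2, -6.1]
opening: 42.6
```

Keyed and about 2 mm above home. Release, lift, back off and verify.

```bash
python3 -m inch '[{"slide":[0.001,0,0],"rot":[0,0,0],"jaw":0.056},{"slide":[0.001,0,0],"rot":[0,0,0],"jaw":0.056},{"slide":[0.001,0,0],"rot":[0,0,0],"jaw":0.056},{"slide":[-0.03,0,0],"rot":[0,0,0],"jaw":0.056},{"slide":[-0.08,0,0],"rot":[0,0,0],"jaw":0.056},{"slide":[-0.12,0,0.04],"rot":[0,0,0],"jaw":0.056},{"slide":[-0.12,0,0.07],"rot":[0,0,0],"jaw":0.056},{"slide":[-0.12,0,0.07],"rot":[0,0,0],"jaw":0.056}]'
python3 - <<'E'
from h import *
p,d,c,E=snap('wrist','w6.png');P=cloud(d,c,E);t=P[...,2];ok=d>0
R=np.hypot(P[...,0]-548,P[...,1]-285.5)
for a,b in((14,21),(26,34)):
    m=ok&(R>a)&(R<b);print(a,b,'z',np.percentile(t[m],[10,50,90]).round(1))
m=ok&(R<25)&(t>35)&(t<45);W=P[m];f=np.linalg.lstsq(np.c_[W[:,:2]-[548,285.5],np.ones(len(W))],W[:,2],rcond=None)[0];print('boss plane slope,z',f)
print(cv2.minEnclosingCircle(W[:,:2].astype(np.float32)))
togo([437,-90,150],-6)
E
```

```text
time_s: 12.45
tool_pos: [541.0, 213.9, 123.7]
tool_rot: [1.777, 1.57, 0.101]
contact_force: [0.1, 0.8, 0.9]
opening: 55.9
14 21 z [18.  38.9 39.9]
26 34 z [14. 15. 16.]
boss plane slope,z [-1.84145362e-04 -3.59736940e-03  3.90694632e+01]
((546.9988403320312, 285.5673522949219), 24.737009048461914)
TCP [540.7 216.  123.2] jaw axis deg -5.9 slide mm [-27.1 -71.6 315. ] tilt axis [ 0.     0.001 -1.   ]
rot about tool x 0.1
```

Gear seated: boss top at 39 mm, disc top at 15, level and centred. Next is the collar.

```bash
python3 -m inch '[{"slide":[-0.027,-0.0686,0.345],"rot":[0,0,0],"jaw":0.056},{"slide":[-0.027,-0.0686,0.345],"rot":[0,0,0],"jaw":0.056},{"slide":[-0.027,-0.0686,0.345],"rot":[0,0,0],"jaw":0.056},{"slide":[-0.027,-0.0686,0.345],"rot":[0,0,0],"jaw":0.056},{"slide":[-0.027,-0.0686,0.345],"rot":[0,0,0],"jaw":0.056},{"slide":[-0.027,-0.0686,0.345],"rot":[0,0,0],"jaw":0.056},{"slide":[-0.027,-0.0686,0.345],"rot":[0,0,0],"jaw":0.056},{"slide":[-0.027,-0.0686,0.345],"rot":[0,0,0],"jaw":0.056}]'
cat > find.py <<'E'
from h import *
import sys
x,y,r,z0,z1=map(float,sys.argv[1:6])
p,d,c,E=snap('wrist');P=cloud(d,c,E);t=P[...,2];ok=d>0
m=ok&(np.hypot(P[...,0]-x,P[...,1]-y)<r)&(t>z0)&(t<z1);W=P[m]
print(len(W),'mean',W.mean(0).round(1),'circle',cv2.minEnclosingCircle(W[:,:2].astype(np.float32)),'zmed',np.median(W[:,2]).round(1))
(cx,cy),_=cv2.minEnclosingCircle(W[:,:2].astype(np.float32))
if len(sys.argv)>6: togo([cx,cy,float(sys.argv[6])])
E
python3 find.py 437 -90 40 20 45 -15
```

```text
time_s: 13.5
tool_pos: [438.0, -118.3, 149.4]
tool_rot: [-2.926, 1.57, 1.686]
contact_force: [-0.2, 0.4, -0.5]
opening: 56.1
694 mean [432.1 -89.7  24.8] circle ((432.4193115234375, -90.1626968383789), 19.88667106628418) zmed 24.9
TCP [ 438.1 -118.   149.3] jaw axis deg -5.7 slide mm [164.4  -8.3 -27.1] tilt axis [-0.  0. -1.]
```

```bash
python3 -m inch '[{"slide":[0.05,-0.0083,-0.0271],"rot":[0,0,0],"jaw":0.06},{"slide":[0.10,-0.0083,-0.0271],"rot":[0,0,0],"jaw":0.06},{"slide":[0.13,-0.0083,-0.0271],"rot":[0,0,0],"jaw":0.06},{"slide":[0.15,-0.0083,-0.0271],"rot":[0,0,0],"jaw":0.06},{"slide":[0.1625,-0.0083,-0.0271],"rot":[0,0,0],"jaw":0.06},{"slide":[0.1625,-0.0083,-0.0271],"rot":[0,0,0],"jaw":0.06},{"slide":[0.1625,-0.0083,-0.0271],"rot":[0,0,0],"jaw":0.03},{"slide":[0.1625,-0.0083,-0.0271],"rot":[0,0,0],"jaw":0.025},{"slide":[0.1625,-0.0083,-0.0271],"rot":[0,0,0],"jaw":0.025},{"slide":[0.1625,-0.0083,-0.0271],"rot":[0,0,0],"jaw":0.025}]'
```

```text
time_s: 14.8
tool_pos: [432.6, -91.5, -11.8]
tool_rot: [1.926, 1.569, 0.255]
contact_force: [-1.4, 0.9, 6.2]
opening: 37.6
```

```bash
python3 -m inch '[{"slide":[-0.03,0,0],"rot":[0,0,0],"jaw":0.025},{"slide":[-0.085,0,0],"rot":[0,0,0],"jaw":0.025},{"slide":[-0.117,0.02,-0.05],"rot":[0,0,0],"jaw":0.025},{"slide":[-0.117,0.0835,-0.316],"rot":[0,0,0],"jaw":0.025},{"slide":[-0.117,0.0835,-0.316],"rot":[0,0,0],"jaw":0.025},{"slide":[-0.117,0.0835,-0.316],"rot":[0,0,0],"jaw":0.025},{"slide":[-0.117,0.0835,-0.316],"rot":[0,0,0],"jaw":0.025},{"slide":[-0.117,0.0835,-0.316],"rot":[0,0,0],"jaw":0.025},{"slide":[-0.117,0.0835,-0.316],"rot":[0,0,0],"jaw":0.025},{"slide":[-0.117,0.0835,-0.316],"rot":[0,0,0],"jaw":0.025}]'
python3 - <<'E'
from h import *
s=read_state();p,d,c,E=snap('wrist','w7.png');P=cloud(d,c,E);t=P[...,2];ok=d>0
T=np.linalg.inv(T_tool(s));Q=P@T[:3,:3].T+T[:3,3]
m=ok&(np.hypot(P[...,0]-548,P[...,1]-285.5)<14)&(t>42);W=P[m];print('hub',cv2.minEnclosingCircle(W[:,:2].astype(np.float32)),W[:,2].max())
for R in(12,18.5,30):
    m=ok&(np.hypot(Q[...,1],Q[...,2])<R)&(abs(Q[...,0])<60); 
    if m.any(): print(R,m.sum(),np.percentile(Q[m],[3,50,97],axis=0).round(1).tolist())
# collar top ring: tool coords between pads, |y|<15
m=ok&(abs(Q[...,1])<14)&(abs(Q[...,2])<30)&(Q[...,0]<0)&(Q[...,0]>-60);print(np.percentile(Q[m][:,2],[0.5,99.5]),np.median(Q[m][:,0]))
togo([548,285.5,80])
cv2.imwrite('pics/w7c.png',cv2.resize(p[80:350,220:420,::-1],None,fx=2,fy=2))
E
```

```text
time_s: 16.05
tool_pos: [546.6, 212.9, 104.5]
tool_rot: [0.153, 1.57, -1.52]
contact_force: [-0.3, -0.5, -0.4]
opening: 37.7
hub ((548.435546875, 285.2870788574219), 11.386675834655762) 59.008940124021336
12 756 [[-36.2, -6.2, 3.2], [-26.2, 4.2, 10.2], [-13.9, 11.3, 11.8]]
18.5 3328 [[-47.5, -16.3, -16.4], [-36.0, 1.2, 6.5], [-14.7, 17.9, 15.0]]
30 7223 [[-58.2, -24.0, -20.7], [-36.3, -0.3, -6.8], [-15.1, 23.5, 13.5]]
[-21.3212468   16.81255725] -34.216718240174615
TCP [546.7 212.6 104.5] jaw axis deg -5.9 slide mm [ 24.5  -6.2 -72.7] tilt axis [ 0. -0. -1.]
```

View pics/w7c.png

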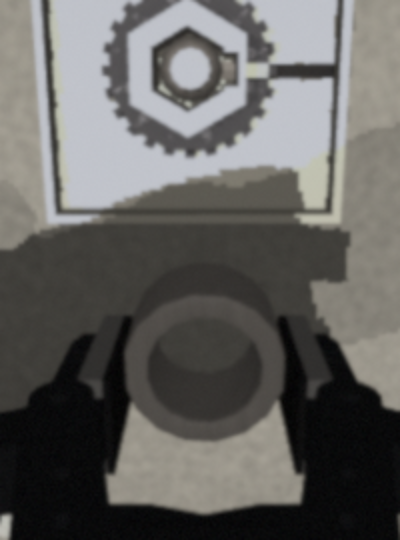

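The gear sits home round the hub with its keyway on the rib (crop (190,70)), and the collar is level between the pads. Move over and lower in steps.

```bash
python3 -m inch '[{"slide":[0,-0.003,-0.036],"rot":[0,0,0],"jaw":0.025},{"slide":[0,-0.0062,-0.0717],"rot":[0,0,0],"jaw":0.025},{"slide":[0.02,-0.0062,-0.0717],"rot":[0,0,0],"jaw":0.025},{"slide":[0.05,-0.0062,-0.0717],"rot":[0,0,0],"jaw":0.025},{"slide":[0.05,-0.0062,-0.0717],"rot":[0,0,0],"jaw":0.025},{"slide":[0.05,-0.0062,-0.0717],"rot":[0,0,0],"jaw":0.025}]'; python3 -m inch '[{"slide":[0.004,0,0],"rot":[0,0,0],"jaw":0.025},{"slide":[0.008,0,0],"rot":[0,0,0],"jaw":0.025},{"slide":[0.012,0,0],"rot":[0,0,0],"jaw":0.025},{"slide":[0.012,0,0],"rot":[0,0,0],"jaw":0.025}]'
```

```text
time_s: 16.85
tool_pos: [548.7, 285.3, 55.3]
tool_rot: [1.999, 1.57, 0.326]
contact_force: [0.2, -0.5, -0.5]
opening: 37.2
time_s: 17.35
tool_pos: [547.7, 286.0, 41.7]
tool_rot: [-0.943, 1.57, -2.615]
contact_force: [0.5, -0.5, -0.7]
opening: 37.6
```

```bash
python3 -m inch '[{"slide":[0.003,0,0],"rot":[0,0,0],"jaw":0.025},{"slide":[0.006,0,0],"rot":[0,0,0],"jaw":0.025},{"slide":[0.009,0,0],"rot":[0,0,0],"jaw":0.025},{"slide":[0.0115,0,0],"rot":[0,0,0],"jaw":0.025},{"slide":[0.0115,0,0],"rot":[0,0,0],"jaw":0.025}]'
```

```text
time_s: 17.98
tool_pos: [548.1, 285.7, 30.3]
tool_rot: [0.01, 1.57, -1.662]
contact_force: [1.1, -1.6, -3.9]
opening: 37.7
```

```bash
python3 -m inch '[{"slide":[0.001,0,0],"rot":[0,0,0],"jaw":0.054},{"slide":[0.001,0,0],"rot":[0,0,0],"jaw":0.054},{"slide":[0.001,0,0],"rot":[0,0,0],"jaw":0.054},{"slide":[-0.03,0,0],"rot":[0,0,0],"jaw":0.054},{"slide":[-0.07,0,0],"rot":[0,0,0],"jaw":0.054},{"slide":[-0.09,0,0.04],"rot":[0,0,0],"jaw":0.054},{"slide":[-0.09,0,0.07],"rot":[0,0,0],"jaw":0.054},{"slide":[-0.09,0,0.07],"rot":[0,0,0],"jaw":0.054}]'
python3 - <<'E'
from h import *
p,d,c,E=snap('wrist','w8.png');P=cloud(d,c,E);t=P[...,2];ok=d>0
R=np.hypot(P[...,0]-548,P[...,1]-285.5)
m=ok&(R<26)&(t>61);W=P[m];f=np.linalg.lstsq(np.c_[W[:,:2]-[548,285.5],np.ones(len(W))],W[:,2],rcond=None)[0];print('ring plane slope,z',f,len(W))
print(cv2.minEnclosingCircle(W[:,:2].astype(np.float32)))
m=ok&(R>27)&(R<34)&(t>8);print('disc z',np.percentile(t[m],[10,50,90]))
togo([525,-20,150],0)
E
```

```text
time_s: 18.98
tool_pos: [541.1, 213.8, 121.4]
tool_rot: [1.63, 1.57, -0.046]
contact_force: [0.4, 0.5, 0.5]
opening: 54.0
ring plane slope,z [-8.82276250e-04 -2.47053302e-03  6.47028141e+01] 1346
((547.2510375976562, 287.01177978515625), 19.962976455688477)
disc z [14.10580955 15.05632029 15.92739097]
TCP [541.  215.8 121.1] jaw axis deg -5.9 slide mm [-29.1   8.4 236.2] tilt axis [ 0.     0.001 -1.   ]
rot about tool x -5.9
```

Ring is level with its top at 64.7 mm and its centre within 2 mm of the hub. The drive kit is done; next the long nozzle.

```bash
python3 -m inch '[{"slide":[-0.029,0.0084,0.236],"rot":[0,0,0],"jaw":0.05},{"slide":[-0.029,0.0084,0.236],"rot":[0,0,0],"jaw":0.05},{"slide":[-0.029,0.0084,0.236],"rot":[0,0,0],"jaw":0.05},{"slide":[-0.029,0.0084,0.236],"rot":[0,0,0],"jaw":0.05},{"slide":[-0.029,0.0084,0.236],"rot":[0,0,0],"jaw":0.05},{"slide":[-0.029,0.0084,0.236],"rot":[0,0,0],"jaw":0.05}]'
python3 find.py 524 8 30 3 12;python3 find.py 524 8 30 44 70 0
python3 - <<'E'
from h import *
p,d,c,E=snap('wrist','w9.png')
E
```

```text
time_s: 19.77
tool_pos: [525.8, -17.7, 149.4]
tool_rot: [-2.937, 1.57, 1.675]
contact_force: [0.3, 0.8, -0.6]
opening: 49.9
588 mean [525.7  13.1   7.2] circle ((525.0579833984375, 7.351642608642578), 21.87209129333496) zmed 7.2
573 mean [525.1   9.2  55. ] circle ((525.2650756835938, 7.532756805419922), 12.988616943359375) zmed 55.9
TCP [525.7 -17.  149.2] jaw axis deg -5.6 slide mm [149.2  -2.7 -24.4] tilt axis [-0.001  0.001 -1.   ]
```

View pics/w9.png

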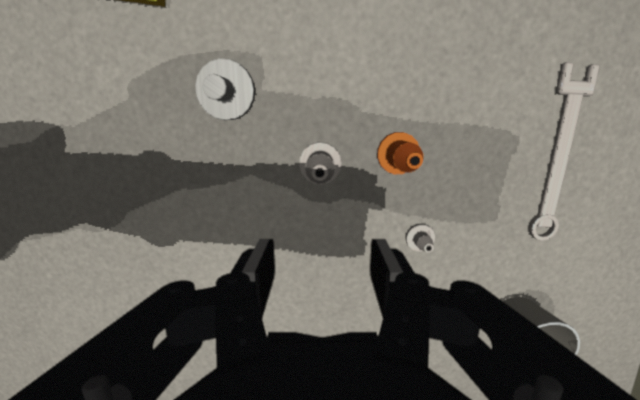

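The grey long nozzle is at (320,160), the orange one at (400,152), short (420,238), flange (225,88). I'll grasp the grey one.

```bash
python3 -m inch '[{"slide":[0.02,-0.0027,-0.0244],"rot":[0,0,0],"jaw":0.05},{"slide":[0.07,-0.0027,-0.0244],"rot":[0,0,0],"jaw":0.05},{"slide":[0.11,-0.0027,-0.0244],"rot":[0,0,0],"jaw":0.05},{"slide":[0.14,-0.0027,-0.0244],"rot":[0,0,0],"jaw":0.05},{"slide":[0.154,-0.0027,-0.0244],"rot":[0,0,0],"jaw":0.05},{"slide":[0.154,-0.0027,-0.0244],"rot":[0,0,0],"jaw":0.05},{"slide":[0.154,-0.0027,-0.0244],"rot":[0,0,0],"jaw":0.02},{"slide":[0.154,-0.0027,-0.0244],"rot":[0,0,0],"jaw":0.015},{"slide":[0.154,-0.0027,-0.0244],"rot":[0,0,0],"jaw":0.015},{"slide":[0.154,-0.0027,-0.0244],"rot":[0,0,0],"jaw":0.015}]'
python3 - <<'E'
from h import *
c=vision.camera_info('top');E=c['extrinsics'];P=cloud(np.load('pics/top0.npy'),c,E);t=P[...,2]
b=(P[...,1]<-200)&(P[...,1]>-390)&(P[...,0]>390)&(P[...,0]<640)&(t>9)&(t<22)
W=P[b][:,:2].astype(np.float32);r=cv2.minAreaRect(W);print(r)
ax=max([(r[1][0],r[2]),(r[1][1],r[2]+90)]);print(ax);a=np.radians(ax[1])
n=np.array([np.cos(a),np.sin(a)])*(1 if np.cos(a)>0 else -1)
x=(W-np.array(r[0]))@n; print('x hist',np.histogram(x,bins=np.arange(-100,101,8)))
print('narrow',np.array(r[0])+56.5*n,'wide',np.array(r[0])-36.5*n,n); togo([525.1,7.4,100])
E
```

```text
time_s: 21.18
tool_pos: [526.1, 5.6, -3.1]
tool_rot: [2.012, 1.569, 0.34]
contact_force: [-1.7, 0.1, 6.9]
opening: 26.0
((508.3067932128906, -296.2049560546875), (191.2554473876953, 102.7510757446289), 17.55272674560547)
(191.2554473876953, 17.55272674560547)
x hist (array([70, 62, 20, 24, 20, 24, 19, 22, 24, 23, 19, 22, 24, 20, 48, 77, 22,
       21, 20, 23, 21, 22, 22, 34, 73]), array([-100,  -92,  -84,  -76,  -68,  -60,  -52,  -44,  -36,  -28,  -20,
        -12,   -4,    4,   12,   20,   28,   36,   44,   52,   60,   68,
         76,   84,   92,  100]))
narrow [ 562.17614309 -279.16549762] wide [ 473.50623975 -307.21274779] [0.95343982 0.30158334]
TCP [526.1   5.6  -3.1] jaw axis deg -5.8 slide mm [-103.1   -1.    -1.8] tilt axis [ 0.002  0.001 -1.   ]
```

```bash
python3 -m inch '[{"slide":[-0.03,0,0],"rot":[0,0,0],"jaw":0.015},{"slide":[-0.085,0,0],"rot":[0,0,0],"jaw":0.015},{"slide":[-0.085,0.0647,0.2797],"rot":[0,0,0],"jaw":0.015},{"slide":[-0.085,0.0647,0.2797],"rot":[0,0,0],"jaw":0.015},{"slide":[-0.085,0.0647,0.2797],"rot":[0,0,0],"jaw":0.015},{"slide":[-0.085,0.0647,0.2797],"rot":[0,0,0],"jaw":0.015},{"slide":[-0.085,0.0647,0.2797],"rot":[0,0,0],"jaw":0.015},{"slide":[-0.085,0.0647,0.2797],"rot":[0,0,0],"jaw":0.015},{"slide":[-0.085,0.0647,0.2797],"rot":[0,0,0],"jaw":0.015}]'
python3 - <<'E'
from h import *
togo([562,-279,50]); p,d,c,E=snap('wrist','w10.png');cv2.imwrite('pics/w10.png',p[:,:,::-1])
s=read_state()
P=cloud(d,c,E);t=P[...,2];b=(d>0)&(P[...,1]<-210)&(P[...,1]>-390)&(P[...,0]>390)&(P[...,0]<640)&(t>10)&(t<20)
W=P[b][:,:2].astype(np.float32);print(len(W),cv2.minAreaRect(W))
E
```

```text
time_s: 22.3
tool_pos: [561.1, -278.5, 80.6]
tool_rot: [-2.806, 1.57, 1.805]
contact_force: [-0.0, -0.1, -3.8]
opening: 26.2
TCP [ 561.1 -278.5   80.6] jaw axis deg -5.8 slide mm [30.6  1.   0.4] tilt axis [-0.     0.001 -1.   ]
2980 ((505.0863037109375, -295.05810546875), (190.73599243164062, 100.64729309082031), 17.423816680908203)
```

View pics/w10.png

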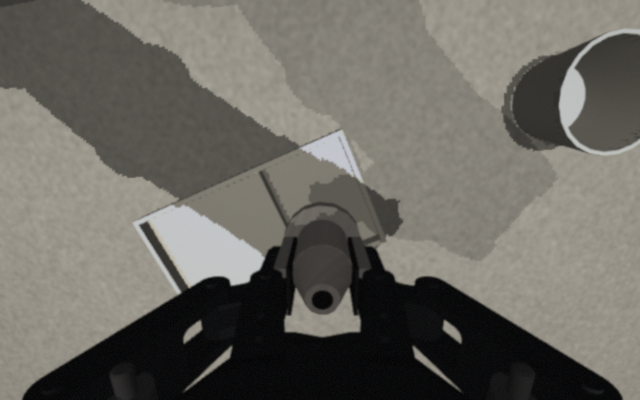

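The nozzle hangs upright over the narrow bay, right of the cross wall at (275,200). Refined bay centre is (559,-278); lower.

```bash
python3 -m inch '[{"slide":[0.03,-0.002,0],"rot":[0,0,0],"jaw":0.015},{"slide":[0.06,-0.002,0],"rot":[0,0,0],"jaw":0.015},{"slide":[0.072,-0.002,0],"rot":[0,0,0],"jaw":0.015},{"slide":[0.077,-0.002,0],"rot":[0,0,0],"jaw":0.015},{"slide":[0.077,-0.002,0],"rot":[0,0,0],"jaw":0.015},{"slide":[0.077,-0.002,0],"rot":[0,0,0],"jaw":0.015}]'
```

```text
time_s: 23.1
tool_pos: [559.9, -279.5, 4.6]
tool_rot: [1.328, 1.569, -0.344]
contact_force: [-0.6, 0.1, -3.4]
opening: 26.2
```

```bash
python3 -m inch '[{"slide":[0.002,0,0],"rot":[0,0,0],"jaw":0.015},{"slide":[0.003,0,0],"rot":[0,0,0],"jaw":0.015},{"slide":[0.003,0,0],"rot":[0,0,0],"jaw":0.015}]'; python3 -c "
from h import *
print(read_state()['tool_pos'],read_state()['contact_force'])"
```

```text
time_s: 23.48
tool_pos: [559.4, -279.3, 1.0]
tool_rot: [1.783, 1.57, 0.111]
contact_force: [-0.9, 0.8, 2.6]
opening: 26.2
[ 559.40920255 -279.31739103    1.02362347] [-0.91513125  0.77383276  2.55322208]
```

```bash
python3 -m inch '[{"slide":[0,0,0],"rot":[0,0,0],"jaw":0.03},{"slide":[0,0,0],"rot":[0,0,0],"jaw":0.05},{"slide":[0,0,0],"rot":[0,0,0],"jaw":0.05},{"slide":[-0.03,0,0],"rot":[0,0,0],"jaw":0.05},{"slide":[-0.08,0,0],"rot":[0,0,0],"jaw":0.05},{"slide":[-0.14,0,0.02],"rot":[0,0,0],"jaw":0.05},{"slide":[-0.14,0,0.02],"rot":[0,0,0],"jaw":0.05},{"slide":[-0.14,0,0.02],"rot":[0,0,0],"jaw":0.05}]'
python3 find.py 559 -279 35 50 80; python3 find.py 559 -279 30 9 14;python3 -c "
from h import *
togo([443,60,140])"
```

```text
time_s: 24.48
tool_pos: [557.2, -298.7, 140.3]
tool_rot: [2.886, 1.57, 1.214]
contact_force: [-1.2, 0.2, -0.8]
opening: 49.9
565 mean [ 558.9 -275.7   60.1] circle ((558.989990234375, -277.6293029785156), 12.096052169799805) zmed 61.3
600 mean [ 559.1 -270.9   11.1] circle ((559.138916015625, -277.6953125), 21.98678207397461) zmed 11.1
TCP [ 556.6 -297.9  139. ] jaw axis deg -5.8 slide mm [-2.000e-01 -1.490e+02 -3.447e+02] tilt axis [-0.002  0.002 -1.   ]
```

Nozzle stands upright at (559,-278), foot top at 11 mm. Now the flange.

```bash
python3 -m inch '[{"slide":[0,-0.149,-0.345],"rot":[0,0,0],"jaw":0.05},{"slide":[0,-0.149,-0.345],"rot":[0,0,0],"jaw":0.05},{"slide":[0,-0.149,-0.345],"rot":[0,0,0],"jaw":0.05},{"slide":[0,-0.149,-0.345],"rot":[0,0,0],"jaw":0.05},{"slide":[0,-0.149,-0.345],"rot":[0,0,0],"jaw":0.05},{"slide":[0,-0.149,-0.345],"rot":[0,0,0],"jaw":0.05},{"slide":[0,-0.149,-0.345],"rot":[0,0,0],"jaw":0.05},{"slide":[0,-0.149,-0.345],"rot":[0,0,0],"jaw":0.05}]'
python3 find.py 443 86 45 5 14;python3 find.py 440 86 25 30 45 -6
```

```text
time_s: 25.58
tool_pos: [443.4, 59.2, 140.0]
tool_rot: [-0.89, 1.569, -2.561]
contact_force: [-0.4, -1.6, 0.1]
opening: 49.9
2046 mean [438.8  90.7   9.1] circle ((438.776611328125, 89.3772964477539), 28.91849136352539) zmed 9.1
434 mean [438.9  89.6  37. ] circle ((438.9324951171875, 89.28787231445312), 10.859959602355957) zmed 37.1
TCP [444.   57.8 140.3] jaw axis deg -5.9 slide mm [146.2  -8.2 -30.9] tilt axis [-0.001 -0.001 -1.   ]
```

```bash
python3 -m inch '[{"slide":[0.02,-0.0065,-0.0305],"rot":[0,0,0],"jaw":0.05},{"slide":[0.07,-0.0075,-0.0305],"rot":[0,0,0],"jaw":0.05},{"slide":[0.11,-0.0075,-0.0305],"rot":[0,0,0],"jaw":0.05},{"slide":[0.135,-0.0075,-0.0305],"rot":[0,0,0],"jaw":0.05},{"slide":[0.145,-0.0075,-0.0305],"rot":[0,0,0],"jaw":0.045},{"slide":[0.145,-0.0075,-0.0305],"rot":[0,0,0],"jaw":0.045},{"slide":[0.145,-0.0075,-0.0305],"rot":[0,0,0],"jaw":0.02},{"slide":[0.145,-0.0075,-0.0305],"rot":[0,0,0],"jaw":0.01},{"slide":[0.145,-0.0075,-0.0305],"rot":[0,0,0],"jaw":0.01},{"slide":[0.145,-0.0075,-0.0305],"rot":[0,0,0],"jaw":0.01}]'
```

```text
time_s: 26.92
tool_pos: [440.4, 90.3, -3.3]
tool_rot: [2.004, 1.569, 0.332]
contact_force: [-0.5, -2.1, 5.8]
opening: 20.0
```

```bash
python3 -m inch '[{"slide":[-0.03,0,0],"rot":[0,0,0],"jaw":0.01},{"slide":[-0.085,0,0],"rot":[0,0,0],"jaw":0.01},{"slide":[-0.085,0.0719,0.3901],"rot":[0,0,0],"jaw":0.01},{"slide":[-0.085,0.0719,0.3901],"rot":[0,0,0],"jaw":0.01},{"slide":[-0.085,0.0719,0.3901],"rot":[0,0,0],"jaw":0.01},{"slide":[-0.085,0.0719,0.3901],"rot":[0,0,0],"jaw":0.01},{"slide":[-0.085,0.0719,0.3901],"rot":[0,0,0],"jaw":0.01},{"slide":[-0.085,0.0719,0.3901],"rot":[0,0,0],"jaw":0.01},{"slide":[-0.085,0.0719,0.3901],"rot":[0,0,0],"jaw":0.01},{"slide":[-0.085,0.0719,0.3901],"rot":[0,0,0],"jaw":0.01},{"slide":[-0.085,0.0719,0.3901],"rot":[0,0,0],"jaw":0.01}]'
python3 -c "
from h import *
togo([470.3,-306,50]);snap('wrist','w11.png')"
```

```text
time_s: 28.3
tool_pos: [471.6, -303.6, 80.7]
tool_rot: [-2.951, 1.57, 1.661]
contact_force: [-0.5, 0.1, -3.0]
opening: 20.0
TCP [ 471.6 -303.6   80.7] jaw axis deg -5.7 slide mm [30.7 -1.   2.6] tilt axis [-0.     0.001 -1.   ]
```

View pics/w11.png

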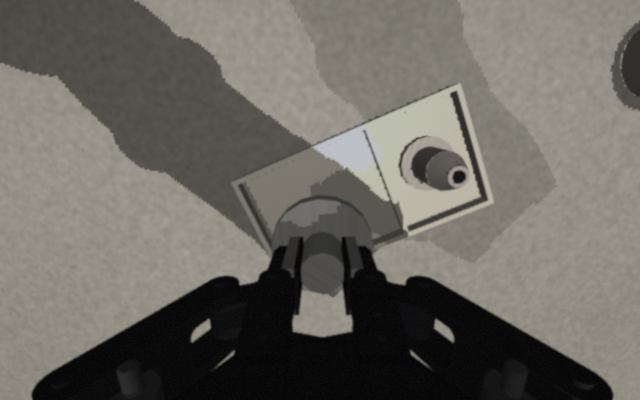

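The nozzle stands upright in the narrow bay (435,165) and the flange hangs level over the wide bay (322,230). Lower.

```bash
python3 -m inch '[{"slide":[0.03,-0.001,0.002],"rot":[0,0,0],"jaw":0.01},{"slide":[0.06,-0.001,0.002],"rot":[0,0,0],"jaw":0.01},{"slide":[0.072,-0.001,0.002],"rot":[0,0,0],"jaw":0.01},{"slide":[0.077,-0.001,0.002],"rot":[0,0,0],"jaw":0.01},{"slide":[0.077,-0.001,0.002],"rot":[0,0,0],"jaw":0.01},{"slide":[0.077,-0.001,0.002],"rot":[0,0,0],"jaw":0.01}]'; python3 -m inch '[{"slide":[0.001,0,0],"rot":[0,0,0],"jaw":0.01},{"slide":[0.002,0,0],"rot":[0,0,0],"jaw":0.01},{"slide":[0.002,0,0],"rot":[0,0,0],"jaw":0.01}]'
```

```text
time_s: 29.1
tool_pos: [471.0, -307.3, 4.5]
tool_rot: [1.24, 1.569, -0.432]
contact_force: [-0.1, 0.1, -1.9]
opening: 20.1
time_s: 29.48
tool_pos: [470.4, -307.0, 1.6]
tool_rot: [2.515, 1.571, 0.842]
contact_force: [0.1, 0.8, -2.4]
opening: 19.9
```

```bash
python3 -m inch '[{"slide":[0.001,0,0],"rot":[0,0,0],"jaw":0.01},{"slide":[0.0025,0,0],"rot":[0,0,0],"jaw":0.01},{"slide":[0.0025,0,0],"rot":[0,0,0],"jaw":0.01}]'; python3 -m inch '[{"slide":[0,0,0],"rot":[0,0,0],"jaw":0.03},{"slide":[0,0,0],"rot":[0,0,0],"jaw":0.045},{"slide":[0,0,0],"rot":[0,0,0],"jaw":0.045},{"slide":[-0.03,0,0],"rot":[0,0,0],"jaw":0.045},{"slide":[-0.08,0,0],"rot":[0,0,0],"jaw":0.045},{"slide":[-0.14,0,0.02],"rot":[0,0,0],"jaw":0.045},{"slide":[-0.14,0,0.02],"rot":[0,0,0],"jaw":0.045},{"slide":[-0.14,0,0.02],"rot":[0,0,0],"jaw":0.045}]'
python3 find.py 470 -306 33 10.5 16; python3 find.py 470 -306 33 35 50;python3 find.py 559 -279 35 50 80
python3 - <<'E'
from h import *
p,d,c,E=snap('wrist');P=cloud(d,c,E)
b=(d>0)&(np.hypot(P[...,0]-470,P[...,1]+306)<27)&(P[...,2]>8)&(P[...,2]<20);W=P[b];print('disc slope',np.linalg.lstsq(np.c_[W[:,:2]-[470,-306],np.ones(len(W))],W[:,2],rcond=None)[0])
p2,*_=snap('top');p3,*_=snap('scene');a=cv2.resize(p2[60:340,120:520,::-1],(800,560));cv2.imwrite('pics/fin.png',a);cv2.imwrite('pics/fins.png',p3[:,:,::-1])
E
```

```text
time_s: 29.85
tool_pos: [470.5, -307.0, 0.7]
tool_rot: [2.244, 1.569, 0.572]
contact_force: [-6.0, 5.1, 21.8]
opening: 19.8
time_s: 30.85
tool_pos: [468.3, -326.5, 138.8]
tool_rot: [3.018, 1.57, 1.346]
contact_force: [0.7, -0.4, 0.7]
opening: 45.2
2038 mean [ 469.6 -306.4   13.1] circle ((469.5473937988281, -308.12969970703125), 28.785743713378906) zmed 13.1
431 mean [ 469.6 -307.7   41. ] circle ((469.70318603515625, -308.1120300292969), 10.854899406433105) zmed 41.0
681 mean [ 555.4 -276.4   60. ] circle ((557.5814208984375, -276.96417236328125), 12.46213436126709) zmed 61.2
disc slope [-2.23110561e-03 -4.14500113e-03  1.31309565e+01]
```

View pics/fins.png

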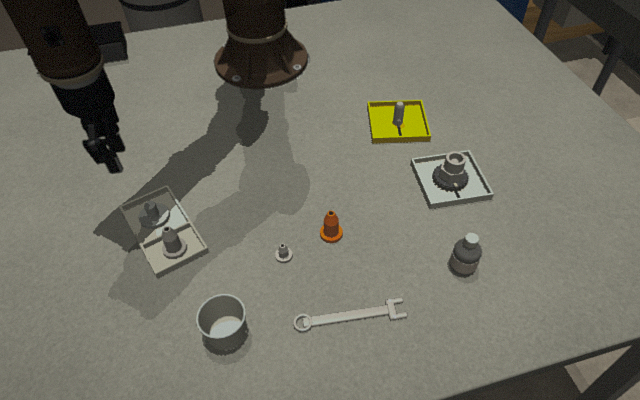

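The final scene view shows the gear and ring on the white tray's hub (452,170), the nozzle (170,242) and the flange (152,212) in their bays, and the short nozzle (283,252) and bystanders in their starting places. The gripper is clear, so I'm handing in.

```bash
python3 -c "
from station import workorder
print(workorder.close_job())"
```

```text
the job is handed in; nothing more can be done
None
```

Both kits are made up and the job was handed in at about 31 s of robot time, with 12 pictures viewed. The hand-in gives no verdict, so the results below are my own camera checks.

**Last checks:**

| Part | Measured result |
|---|---|
| Gear | Keyed on the rib and level. Boss top at 39 mm (40 expected), disc top at 15 mm (16 expected). |
| Ring | Level on the gear. Top at 64.7 mm (66 expected), centre about 2 mm from the hub axis. |
| Long nozzle | Upright near the middle of the narrow bay, foot top at 11 mm (12 expected). |
| Blank flange | Flat in the wide bay, stem up. Disc top at 13 mm (14 expected), slope under 0.005. |
| Short nozzle, beaker, bottle, wrench | In their starting places by eye in the final scene view; not measured. |

**Failures and disagreements:**
- **First grasp:** My first try at the gear missed without moving it. The finger ends sit about 22 mm behind the reported TCP, not at it as described. I measured this with the wrist depth image and corrected every later grasp.
- **Heights:** The wrist camera reads about 1 mm low throughout, within its stated 2 mm accuracy. The differences in the table match this.
- **Flange contact:** Setting the flange down gave a brief 22 N push at the wrist, well under the limit.

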